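Shim the rocking bakery scale

ROBOT

A 6-joint arm with a two-finger parallel gripper is mounted at the origin on the work surface. World frame = base frame: x ahead of the robot, y to its left, z up, the work surface at z = 0. Lengths are in m, angles in rad, forces in N, time in s.
With the tool pointing down it reaches from about 0.3 to 0.775 m from the base axis. Payload 14.6 kg.
Tool frame: the origin (TCP) lies at the centre of the arm's flange, where the gripper is bolted on; the fingertips stand 199 mm ahead of it and the grasp point (between the pads) lies 180 mm ahead of it; z points along the fingers, y is the line along which they close (so a half turn about z gives the same grasp; the last joint's range is limited). The gripper opens to 94 mm and grips with 3 to 60 N. Pads are 16 mm wide; open, the fingers measure 119 mm over their backs; the gripper's body (75 mm by 177 mm) begins 78 mm behind the grasp point.
Start: joints at [1.079, 0.3, 1.521, -0, 1.321, -0.067], TCP at [0.227, 0.501, 0.405] pointing down, gripper open.
Joint ranges: [-3.03, 3.03], [-0.79, 2.21], [0.23, 2.52], [-1.04, 4.18], [0, 3.07], [-2.55, 2.55]. Speed limits (rad/s): [2.22, 2.22, 2.57, 3.14, 3.14, 3.14].

INTERFACE

Orientations are given as [roll, pitch, yaw] about the fixed x, y, z axes, in that order (R = Rz(yaw) Ry(pitch) Rx(roll)).
In Python, from station import ctrl gives the robot as it stands. The module is installed in compiled form; this text tells all that it offers.
- The arm moves only by the tool servo_tool, never from a script. Its argument "motion" is a list of rows, each a list of 5 numbers: the closure, from 0 (fully open) to 1 (shut), then the shift along the world's x, y, z in cm, then the turn about the world's z in degrees. A call has 1 to 20 rows; each row is the pose to reach, as a shift and turn from the pose commanded when the call began; what a row does not reach only later rows make up. A row lasts 1/8 s, in which the tool goes at most 62.5 mm and 10.7 degrees, less where a joint would pass 70% of its speed; a pose out of reach is approached as far as the arm can. A call with a gripper value outside its range is refused whole. The fingers move at their own pace and stop on an object; "squeeze" is the grip in N (left out, the last holds). Time passes only in rows, so rows that repeat a pose let the fingers close. It gives the time, the measured TCP pose, the force, the opening and the grip force at its end, in the units of the state.
- ctrl.get_obs(): the state, without advancing time (a new reading comes with each control period).
- ctrl.camera(name): name is "side" or "top" or "wrist"; returns a dict with "image" (480x640x3 uint8, red, green, blue), "fx", "fy", "cx", "cy" (pixels), "dist" ([k1, k2, p1, p2, k3] as OpenCV has them; the pictures are not rectified), "camera_from_world" (4x4, takes a point from world to camera coordinates); the wrist camera has in their place "hand_eye" (4x4, takes a point from camera to tool coordinates, whose origin is the TCP and whose axes are the flange's). Camera axes: x right, y up, looking along -z (the intrinsics and any distortion apply to the point x, -y, -z); pixel columns grow to the right and rows downward; lengths in m; the calibration is good to about 2 mm. A picture is of the moment at which its call begins: read the wrist's pose just before it. There is no depth.
- ctrl.hand_in(): hands the job in; it is judged then, once.
The state is a dict: "time_s": time; "qpos": joint angles; "joint_vel": joint speeds; "tau": joint torques, N m; "ee_pos": TCP position; "eef_rot": TCP orientation; "force": force on the tool from outside, world axes, zero at the start; "moment": the same for the moment, N m; "grip_width": finger opening in m; "grip_force": force on a finger pad.
Only numpy, scipy, OpenCV 4.12 (cv2) and the standard library are available. Lean on these libraries where they do the work, as an engineer would, in place of code of your own. Each camera call takes 0.05 s, during which the arm holds its last target. There are 200 camera calls.

TASK

The bench scale rocks and leans because one of its four feet is short. Push the wooden wedge over the table, thin end first, squarely under that short foot until the scale stands level and no longer rocks, then move clear. Only push the wedge, never pick it up; do not lift the scale or shove it out of its place, and leave the other things alone.

Things in the scene. Friction and masses are not known exactly. Their poses are not given: they have to be found in the camera images.
- scale: Loose bench scale, about 4 kg, on a thin grey mat. White housing 230 x 230 mm, from 22 to 50 mm above the table; steel platter, top at 63 mm; black display strip along its -x side. Origin: centre of its footprint, at table height when level; z up. Four rubber ball feet (radius 18 mm) at x, y = +-95 mm; the one at (-x, +y) is 8 mm short, so the scale leans about 0.06 rad onto it.
- short_foot (a point): Lowest point of the short foot, (-95, 95, 8) mm in the scale's frame; it bears about 4 N at the start. Raised 8 mm off the table, the scale is level and no longer rocks; higher, it tilts the other way. Approach along the scale's diagonal, from outside this corner towards the scale's centre: the corner overhangs the foot by 28 mm there and the wedge passes beneath.
- wedge: Loose plain wooden wedge, 130 long (x), 45 wide (y), about 70 g; flat below, its top slopes from 2 mm thick at the thin end (+x) to 21.5 at the thick end (-x). Origin: centre of the underside. It starts 25 to 85 mm short of the short foot, up to 40 mm aside and 0.3 rad askew. With the foot 40 mm in from the thin end (x = +25 mm) it is 8 mm up; friction keeps it there. Push needed: 5 to 20 N.
- wedge_tip (a point): Middle of the lower edge of the wedge's thin end, (65, 0, 0) mm in its frame.
- wedge_heel (a point): Middle of the lower edge of the wedge's upright thick end face (45 mm wide, 21.5 mm high), (-65, 0, 0) mm in its frame: push here.
- jar: Bystander: closed jar, 64 mm across, 110 mm tall. Origin: centre of its underside.
- cutter: Bystander: steel ring pastry cutter, 68 mm across, 45 mm tall. Origin: centre of its underside.
- flat_block: Bystander: flat wooden block of even thickness, 110 x 45 x 20 mm. Origin: centre of its underside.
- spatula: Bystander: spatula 240 mm long lying on the table, handle towards its -x. Origin: under its middle.
Things that resemble listed ones, but are neither listed nor needed, are in the scene too. Leave any blue look-alike of the wedge alone.

How it is judged:
By the outcome, as a careful person would: the job done as asked, in the order asked, and still so for the second after the job is handed in, with the robot touching nothing.
It also fails if it takes over 54 s, if anything falls off the work surface, if the arm or the gripper's body presses on something with over 40 N, if the wrist force passes 120 N, or if a joint passes its speed limit or range.

## Working session

There is one attempt and no reset: what is moved stays moved. The work goes in short steps, Python scripts to look and compute and a tool call to move; the robot and the scene stay as the last step left them, time stands still between calls to the robot, and variables do not carry over. Pictures are saved under pics/ and viewed, at most 10 in all, crops included, and the job is handed in when it is done.

Besides the shell and the picture viewer there is one more tool, called after "Emit:" as name(argument=value, ...) on one line, values as JSON. servo_tool: Moves the arm, as the interface text tells. Its arguments: {"type":"object","properties":{"motion":{"type":"array","items":{"type":"array","items":{"type":"number"}}},"squeeze":{"type":"number"}},"required":["motion"]}

```bash
mkdir -p pics; cat > h.py <<'E'
import numpy as np, cv2, pickle
from scipy.spatial.transform import Rotation as R
def snap(ctrl,name):
    o=ctrl.get_obs(); c=ctrl.camera(name); 
    if name=='wrist':
        T=np.eye(4); T[:3,:3]=R.from_euler('xyz',o['eef_rot']).as_matrix(); T[:3,3]=o['ee_pos']
        c['wfc']=T@np.array(c['hand_eye'])
    else: c['wfc']=np.linalg.inv(np.array(c['camera_from_world']))
    c['K']=np.array([[c['fx'],0,c['cx']],[0,c['fy'],c['cy']],[0,0,1]])
    return c
def plane(c,px,z):
    px=np.array(px,float).reshape(-1,1,2)
    u=cv2.undistortPoints(px,c['K'],np.array(c['dist'],float)).reshape(-1,2)
    d=np.c_[u[:,0],-u[:,1],-np.ones(len(u))]@c['wfc'][:3,:3].T
    o=c['wfc'][:3,3]; return o+d*((z-o[2])/d[:,2])[:,None]
def proj(c,P):
    P=np.atleast_2d(P); w=np.linalg.inv(c['wfc']); q=P@w[:3,:3].T+w[:3,3]; q=q*[1,-1,-1]
    return cv2.projectPoints(q,np.zeros(3),np.zeros(3),c['K'],np.array(c['dist'],float))[0].reshape(-1,2)
def save(c,f): cv2.imwrite(f,c['image'][:,:,::-1])
E
python3 - <<'E'
from station import ctrl
from h import *
for n in ('top','side'):
    c=snap(ctrl,n); save(c,f'pics/{n}0.png'); pickle.dump(c,open(n+'0.pkl','wb')); print(n,c['wfc'][:3,3].round(3),c['wfc'][:3,2].round(2))
print(ctrl.get_obs())
E
```

```text
top [0.503 0.07  1.492] [-0.06 -0.    1.  ]
side [-0.05  -0.702  0.8  ] [-0.5  -0.61  0.62]
{'time_s': 0.1, 'qpos': array([ 1.07937215e+00,  3.00421774e-01,  1.52151683e+00, -1.47665361e-05,
        1.32069765e+00, -6.65647563e-02]), 'joint_vel': array([ 1.07059443e-03, -1.44937798e-03, -2.32735231e-03, -5.29491855e-05,
        1.26391695e-03, -1.29218737e-03]), 'tau': array([ 1.75564976e-03, -5.32648301e+01, -3.53274643e+01,  7.09791784e-02,
        2.36307346e-02, -1.20050831e-04]), 'ee_pos': array([0.22667899, 0.50108536, 0.40414046]), 'eef_rot': array([-3.14055042e+00, -5.51437731e-05,  2.71673687e+00]), 'force': array([-0.00499494, -0.36915493, -0.42030202]), 'moment': array([-0.00433424,  0.03231799, -0.03960142]), 'grip_force': 0.0, 'grip_width': 0.09422576458357762}
```

View pics/top0.png

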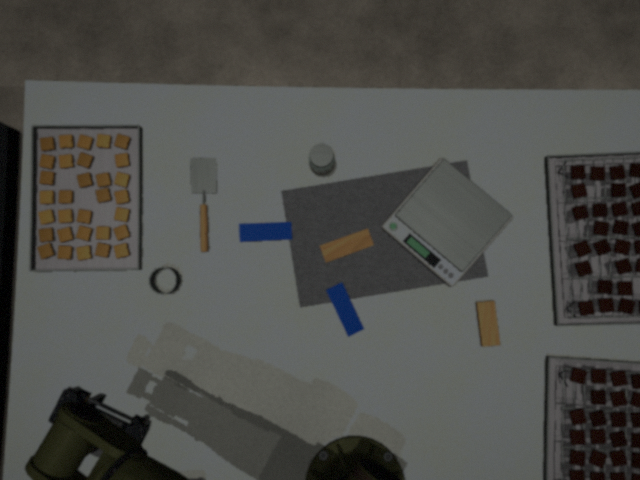

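View pics/side0.png

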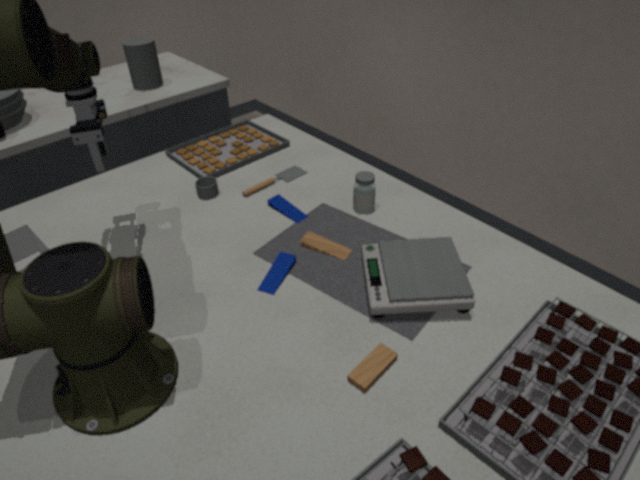

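Wooden candidates in the top view are (346,246) on the mat, aimed at the scale's left corner, and (487,323) off the mat. The blue look-alikes at (265,232) and (345,309) are out. I'll check the two wooden ones in one enlarged crop and measure both.

```bash
python3 - <<'E'
from h import *
t=pickle.load(open('top0.pkl','rb')); s=pickle.load(open('side0.pkl','rb'))
for n,c in (('top',t),('side',s)):
    hsv=cv2.cvtColor(c['image'],cv2.COLOR_RGB2HSV); m=cv2.inRange(hsv,(8,80,60),(25,255,255))
    for k in cv2.findContours(m,cv2.RETR_EXTERNAL,cv2.CHAIN_APPROX_NONE)[0]:
        if cv2.contourArea(k)>400:
            r=cv2.minAreaRect(k); print(n,np.round(r[0]),np.round(r[1]),plane(c,cv2.boxPoints(r),0.01)[:,:2].round(3).tolist())
px=[(383,226),(440,160),(513,215),(454,285)]
print(plane(t,px,0.045).round(3))
a=cv2.resize(s['image'][220:275,285:485],None,fx=4,fy=4,interpolation=2); b=cv2.resize(s['image'][335:400,300:500],None,fx=4,fy=4,interpolation=2)
cv2.imwrite('pics/crop.png',np.clip(np.vstack([a,b])[:,:,::-1]*1.6,0,255).astype(np.uint8))
E
```

```text
top [488. 323.] [44. 18.] [[0.453, -0.296], [0.459, -0.341], [0.351, -0.353], [0.345, -0.309]]
top [346. 245.] [19. 52.] [[0.589, 0.097], [0.635, -0.025], [0.591, -0.041], [0.545, 0.081]]
side [372. 367.] [23. 53.] [[0.346, -0.306], [0.47, -0.29], [0.463, -0.342], [0.343, -0.354]]
side [326. 245.] [50. 16.] [[0.543, 0.08], [0.595, 0.12], [0.637, -0.023], [0.586, -0.056]]
side [217. 152.] [34. 75.] [[0.555, 0.806], [0.87, 0.817], [0.752, 0.566], [0.479, 0.575]]
[[ 0.637 -0.061  0.045]
 [ 0.802 -0.199  0.045]
 [ 0.668 -0.378  0.045]
 [ 0.495 -0.235  0.045]]
```

View pics/crop.png

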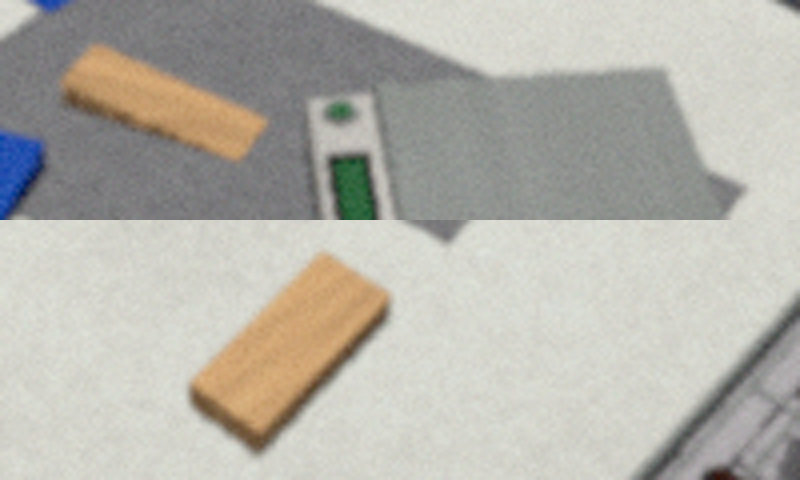

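The crop shows that the top piece (346,246) tapers to its right end, towards the scale, and is 130 mm long, so it is the wedge. The lower piece (487,323) has even thickness and is 110 mm long, so it is the flat block. Next I'll check the wrist camera mounting and the clearances.

```bash
python3 - <<'E'
from station import ctrl
from h import *
c=snap(ctrl,'wrist'); print(np.array(c['hand_eye']).round(3),c['fx'],c['K'][:2,2])
t=pickle.load(open('top0.pkl','rb'));s=pickle.load(open('side0.pkl','rb'))
print('jar',plane(t,[(321,150)],.11),plane(s,[(364,178)],.11),'blue',plane(t,[(265,232),(345,309)],.01)[:,:2])
E
```

```text
[[ 0.001  0.96   0.281  0.082]
 [ 1.    -0.001 -0.001 -0.   ]
 [-0.001  0.281 -0.96   0.021]
 [ 0.     0.     0.     1.   ]] 392.1577176459587 [320.01628749 240.66259064]
jar [[0.8090606  0.09401352 0.11      ]] [[0.78774918 0.08669035 0.11      ]] blue [[0.62012241 0.2335424 ]
 [0.43023468 0.02933411]]
```

Emit:
servo_tool(motion=[[0.3,35,-52,0,29],[0.3,35,-52,0,29],[0.3,35,-52,0,29],[0.3,35,-52,0,29],[0.3,35,-52,0,29],[0.3,35,-52,0,29],[0.3,35,-52,0,29],[0.3,35,-52,0,29],[0.3,35,-52,0,29],[0.3,35,-52,0,29],[0.3,35,-52,0,29],[0.3,35,-52,0,29],[0.3,35,-52,0,29],[0.3,35,-52,0,29]])

```text
time_s: 1.9
ee_pos: [0.5762, -0.0177, 0.405]
eef_rot: [-3.142, 0.0, -3.059]
force: [-0.6, 0.2, 0.4]
grip_width: 0.0657
grip_force: 0.0
```

```bash
python3 - <<'E'
from station import ctrl
from h import *
c=snap(ctrl,'wrist'); save(c,'pics/w1.png'); pickle.dump(c,open('w1.pkl','wb'))
o=ctrl.get_obs(); print(o['time_s'],o['ee_pos'],o['eef_rot'],o['grip_width'],o['qpos'])
E
```

```text
1.95 [ 0.57631866 -0.01784793  0.40498019] [-3.14153434e+00  4.08716767e-04 -3.05883712e+00] 0.06580371751332556 [-9.44795816e-02  3.59014231e-01  1.44200834e+00  1.50618654e-05
  1.34015749e+00 -1.74803487e+00]
```

View pics/w1.png

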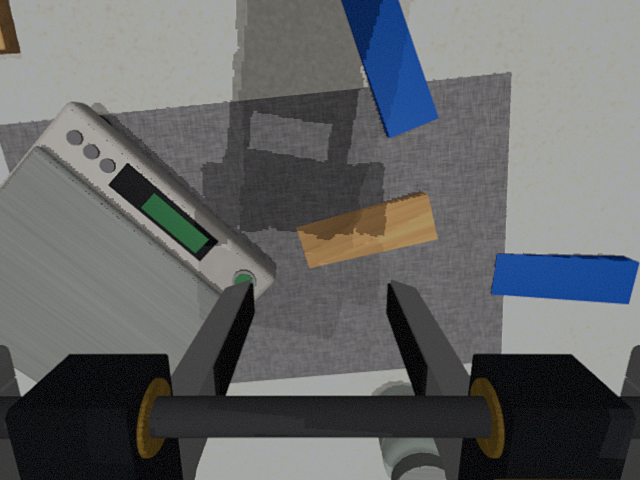

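The wrist view shows the wedge with its thin end at (299-309,230-268) and its heel at (428-438,192-238). The scale's display edge runs from (80,102) to the short-foot corner near (275,277). I'll compute both poses from that.

```bash
python3 - <<'E'
from h import *
c=pickle.load(open('w1.pkl','rb')); im=c['image']; hsv=cv2.cvtColor(im,cv2.COLOR_RGB2HSV)
m=cv2.inRange(hsv,(8,80,40),(25,255,255)); m[:100]=0; m[285:]=0
k=max(cv2.findContours(m,0,cv2.CHAIN_APPROX_NONE)[0],key=cv2.contourArea)
p=cv2.approxPolyDP(k,4,True).reshape(-1,2); print('wedge px',p.tolist())
# far long edge (top edge)
for a,z in (((309,268),.003),((438,238),.0225),((299,230),.001),((428,192),.001)): print(a,plane(c,[a],z)[0,:2].round(4))
# housing outer edge: scan from the mat inward along columns 110..250
g=cv2.GaussianBlur(cv2.cvtColor(im,cv2.COLOR_RGB2GRAY),(5,5),0).astype(int)
E=[]
for x in range(120,195,5):
    col=g[60:300,x]; d=col[4:]-col[:-4]; y=60+2+int(np.argmax(d)); E.append((x,y))
print(E)
t=pickle.load(open('top0.pkl','rb'));I=cv2.resize(t['image'][140:300,370:530],None,fx=5,fy=5,interpolation=2)[:600] if 0 else t['image'][150:295,372:525]
I=cv2.convertScaleAbs(cv2.resize(I,None,fx=4,fy=4,interpolation=2),alpha=1.6)
W=cv2.resize(im[90:300,60:290],None,fx=2.7,fy=2.7,interpolation=2)[:580]
cv2.imwrite('pics/top_scale.png',I[:,:,::-1])
E
```

```text
wedge px [[427, 194], [296, 227], [309, 267], [437, 238]]
(309, 268) [ 0.6356 -0.0241]
(438, 238) [0.5875 0.0968]
(299, 230) [ 0.5965 -0.0373]
(428, 192) [0.5474 0.0863]
[(120, 195), (125, 199), (130, 203), (135, 207), (140, 212), (145, 216), (150, 220), (155, 224), (160, 228), (165, 232), (170, 237), (175, 241), (180, 245), (185, 249), (190, 253)]
```

View pics/top_scale.png

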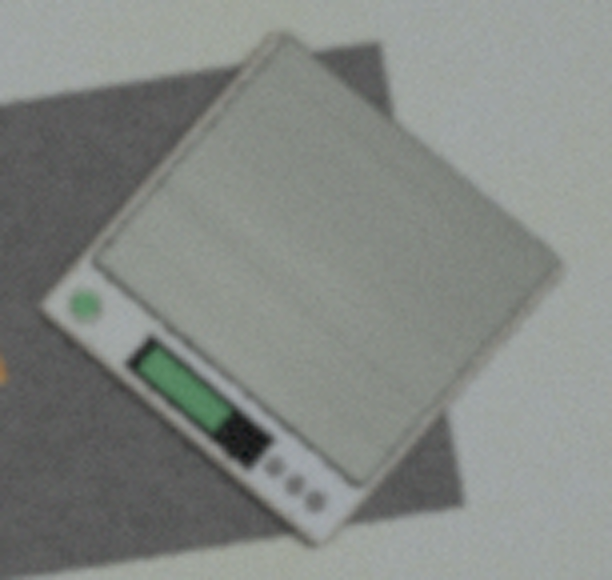

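The enlarged top view gives the scale's corners in full-image pixels as left/short (382,226), bottom (451,286), right (513,216) and top (442,157.5).

```bash
python3 - <<'E'
from h import *
t=pickle.load(open('top0.pkl','rb')); c=pickle.load(open('w1.pkl','rb'))
P=np.array([plane(t,[a],z)[0] for a,z in (((382.3,226.3),.033),((450.8,286.3),.042),((513.3,216.3),.058),((442,157.5),.045))])
print(P.round(3)); C=P.mean(0)[:2]; print('C',C, 'diags',np.linalg.norm(P[0]-P[2]),np.linalg.norm(P[1]-P[3]))
a=np.degrees(np.arctan2(*(P[2]-P[0])[[1,0]])); b=np.degrees(np.arctan2(*(P[3]-P[1])[[1,0]]))-90; print('diag angles',a,b)
e=np.array([plane(c,[(120,195)],.060)[0],plane(c,[(190,253)],.057)[0]]); d=e[1]-e[0]; print('scale +y dir',np.degrees(np.arctan2(d[1],d[0])),'-> diag',np.degrees(np.arctan2(d[1],d[0]))-135)
w=[plane(c,[q],z)[0,:2] for q,z in (((275,278),.03),((70,106),.045))]; print('wrist corners',w)
E
```

```text
[[ 0.637 -0.06   0.033]
 [ 0.491 -0.227  0.042]
 [ 0.664 -0.374  0.058]
 [ 0.809 -0.204  0.045]]
C [ 0.65014049 -0.21650228] diags 0.31664780105301804 0.31814506516187235
diag angles -85.15574613558282 -85.82236144244233
scale +y dir 50.119968716265085 -> diag -84.88003128373492
wrist corners [array([ 0.63860301, -0.05613931]), array([ 0.4961183 , -0.22901874])]
```

Emit:
servo_tool(motion=[[0.3,-4.6,5.7,-3,0],[0.3,-4.6,5.7,-9,0],[0.3,-4.6,5.7,-14,0],[0.3,-4.6,5.7,-17,0],[0.3,-4.6,5.7,-18,0],[0.3,-4.6,5.7,-18,0],[0.3,-4.6,5.7,-18,0],[0.3,-4.6,5.7,-18,0]])

```text
time_s: 2.95
ee_pos: [0.5309, 0.0381, 0.2257]
eef_rot: [-3.141, 0.002, -3.06]
force: [0.2, 0.5, 0.2]
grip_width: 0.0662
grip_force: 0.0
```

Emit:
servo_tool(motion=[[0.3,0,0,-1.2,0],[0.3,0,0,-2.2,0],[0.3,0,0,-2.2,0],[0.3,0.6,0.1,-2.2,0],[0.3,1.2,0.1,-2.2,0],[0.3,1.8,0.2,-2.2,0],[0.3,2.4,0.2,-2.2,0],[0.3,3.0,0.3,-2.2,0],[0.3,3.6,0.3,-2.2,0],[0.3,4.1,0.4,-2.2,0],[0.3,4.6,0.4,-2.2,0],[0.3,5.1,0.5,-2.2,0],[0.3,5.6,0.5,-2.2,0],[0.3,6.0,0.6,-2.2,0],[0.3,6.4,0.6,-2.2,0],[0.3,6.7,0.6,-2.2,0],[0.3,6.7,0.6,-2.2,0],[0.3,6.7,0.6,-2.2,0]])

```text
time_s: 5.2
ee_pos: [0.5976, 0.0441, 0.2026]
eef_rot: [-3.142, -0.0, -3.06]
force: [0.8, -0.1, -0.4]
grip_width: 0.0656
grip_force: 0.0
```

Now I'll back off sideways, rise and look again.

Emit:
servo_tool(motion=[[0.3,-1.5,0,0,0],[0.3,-2,0,4,0],[0.3,-2,0,10,0],[0.3,-2,-3,15,0],[0.3,-2,-6,20,0],[0.3,-2,-6,20,0],[0.3,-2,-6,20,0],[0.3,-2,-6,20,0]])

```text
time_s: 6.2
ee_pos: [0.5776, -0.0153, 0.4012]
eef_rot: [3.141, -0.002, -3.06]
force: [-0.1, 0.3, 0.2]
grip_width: 0.0657
grip_force: 0.0
```

```bash
python3 - <<'E'
from station import ctrl
from h import *
c=snap(ctrl,'wrist'); save(c,'pics/w2.png'); pickle.dump(c,open('w2.pkl','wb'))
hsv=cv2.cvtColor(c['image'],cv2.COLOR_RGB2HSV)
m=cv2.inRange(hsv,(8,80,40),(25,255,255)); m[:60]=0; m[400:]=0
k=max(cv2.findContours(m,0,cv2.CHAIN_APPROX_NONE)[0],key=cv2.contourArea)
print(cv2.approxPolyDP(k,4,True).reshape(-1,2).tolist())
E
```

```text
[[289, 247], [291, 288], [387, 294], [392, 279], [419, 292], [422, 253], [417, 248]]
```

View pics/w2.png

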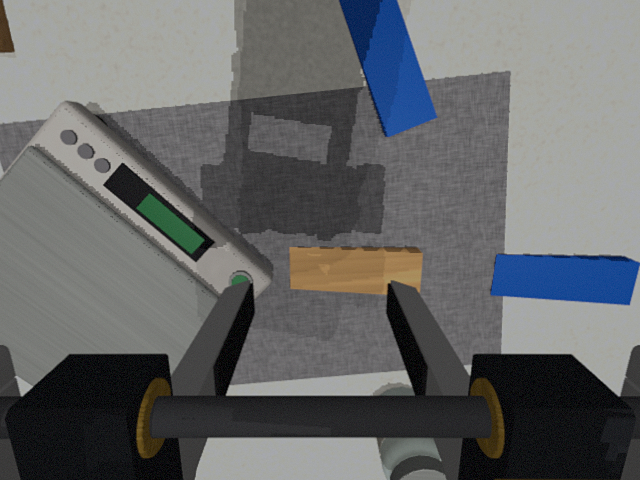

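The wedge now lies with its thin end at (289-291,247-288) and its heel at (417-422,248-293), lined up with the scale corner at about (272,278). I'll measure it.

```bash
python3 - <<'E'
from h import *
c=pickle.load(open('w2.pkl','rb'))
A=plane(c,[(289,247),(417,247.5)],.001)[:,:2]; B=np.array([plane(c,[(291,288.5)],.003)[0,:2],plane(c,[(419.5,294)],.0225)[0,:2]])
F=np.array([.6389,-.0826]); u=np.array([.0837,-.9965]); n=np.array([.9965,.0837])
for nm,p in (('nearT',A[0]),('nearH',A[1]),('farT',B[0]),('farH',B[1])): print(nm,p.round(4),'s',((p-F)@u).round(4),'n',((p-F)@n).round(4))
for e in (A,B): d=e[0]-e[1]; print(np.degrees(np.arctan2(d[1],d[0])),np.linalg.norm(d))
print('corner', [((plane(c,[(272,278)],z)[0,:2]-F)@u, (plane(c,[(272,278)],z)[0,:2]-F)@n) for z in (.02,.035)])
E
```

```text
nearT [ 0.6143 -0.0436] s -0.0409 n -0.0212
nearH [0.6041 0.0856] s -0.1706 n -0.0206
farT [ 0.6586 -0.0386] s -0.0422 n 0.0233
farH [0.6454 0.0893] s -0.1707 n 0.0209
-85.4799166181663 0.12964030735826387
-84.14609066461263 0.12860260558874367
corner [(np.float64(-0.025040172702096485), np.float64(0.004825686117538972)), (np.float64(-0.026997644693617002), np.float64(-0.0011158819514530743))]
```

The wedge is within about 1 mm and 1° of the diagonal, with its heel 171 mm short of the foot, so it needs to go about 81 mm further. I'll turn the gripper to make a two-finger fence behind the heel.

Emit:
servo_tool(motion=[[0.82,2,6,0,-90],[0.82,4.5,11,0,-90],[0.82,4.5,13.2,0,-90],[0.82,4.5,13.2,0,-90],[0.82,4.5,13.2,-2,-90],[0.82,4.5,13.2,-6,-90],[0.82,4.5,13.2,-10,-90],[0.82,4.5,13.2,-14,-90],[0.82,4.5,13.2,-17,-90],[0.82,4.5,13.2,-17.6,-90],[0.82,4.5,13.2,-17.6,-90],[0.82,4.5,13.2,-17.6,-90]])

```text
time_s: 7.75
ee_pos: [0.6229, 0.1162, 0.228]
eef_rot: [3.14, -0.0, 1.653]
force: [0.3, 0.6, -0.2]
grip_width: 0.0168
grip_force: 0.0
```

Emit:
servo_tool(motion=[[0.82,0,0,-1.4,0],[0.82,0,0,-2.4,0],[0.82,0,0,-2.4,0],[0.82,0.05,-0.6,-2.4,0],[0.82,0.1,-1.2,-2.4,0],[0.82,0.15,-1.8,-2.4,0],[0.82,0.2,-2.3,-2.4,0],[0.82,0.23,-2.8,-2.4,0],[0.82,0.28,-3.3,-2.4,0],[0.82,0.32,-3.8,-2.4,0],[0.82,0.36,-4.3,-2.4,0],[0.82,0.4,-4.8,-2.4,0],[0.82,0.44,-5.2,-2.4,0],[0.82,0.47,-5.6,-2.4,0],[0.82,0.5,-6,-2.4,0],[0.82,0.5,-6,-2.4,0]])

```text
time_s: 9.75
ee_pos: [0.6277, 0.0562, 0.2027]
eef_rot: [3.142, -0.0, 1.652]
force: [-1.1, 3.0, 0.8]
grip_width: 0.017
grip_force: 1.3
```

```bash
python3 - <<'E'
from station import ctrl
from h import *
c=snap(ctrl,'wrist'); save(c,'pics/w3.png'); pickle.dump(c,open('w3.pkl','wb'))
o=ctrl.get_obs(); print(o['force'],o['ee_pos'])
E
```

```text
[-0.07694126  1.75541324  1.43077389] [0.62767413 0.05618374 0.20264632]
```

View pics/w3.png

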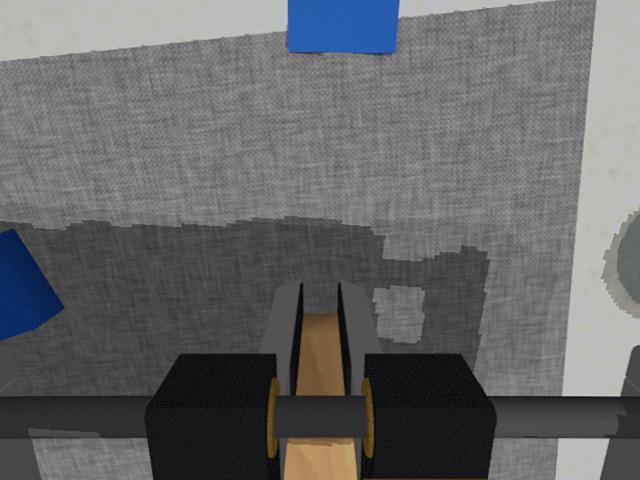

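The wedge sits squarely ahead of both fingers, between columns 290 and 350. I'll keep pushing in small steps and watch the force.

Emit:
servo_tool(motion=[[0.82,0.03,-0.4,0,0],[0.82,0.06,-0.8,0,0],[0.82,0.1,-1.2,0,0],[0.82,0.13,-1.6,0,0],[0.82,0.17,-2.0,0,0]])

```text
time_s: 10.42
ee_pos: [0.6293, 0.0364, 0.2026]
eef_rot: [-3.142, -0.001, 1.652]
force: [-0.4, 6.7, 1.1]
grip_width: 0.017
grip_force: 3.2
```

Emit:
servo_tool(motion=[[0.82,0.03,-0.3,0,0],[0.82,0.05,-0.6,0,0],[0.82,0.08,-1.0,0,0]])

```text
time_s: 10.8
ee_pos: [0.6301, 0.0265, 0.2027]
eef_rot: [-3.142, -0.001, 1.653]
force: [-0.2, 5.8, 1.9]
grip_width: 0.0169
grip_force: 3.1
```

Emit:
servo_tool(motion=[[0.82,0.02,-0.2,0,0],[0.82,0.03,-0.4,0,0],[0.82,0.04,-0.5,0,0]])

```text
time_s: 11.18
ee_pos: [0.6305, 0.0215, 0.2026]
eef_rot: [-3.141, -0.001, 1.652]
force: [-1.3, 6.3, 1.5]
grip_width: 0.0165
grip_force: 3.1
```

Emit:
servo_tool(motion=[[0.82,0.01,-0.15,0,0],[0.82,0.02,-0.3,0,0]])

```text
time_s: 11.42
ee_pos: [0.6307, 0.0187, 0.2027]
eef_rot: [-3.142, -0.001, 1.652]
force: [-1.2, 9.5, 2.5]
grip_width: 0.0167
grip_force: 4.7
```

Emit:
servo_tool(motion=[[0.82,0.01,-0.15,0,0],[0.82,0.02,-0.3,0,0]])

```text
time_s: 11.68
ee_pos: [0.6309, 0.0163, 0.2027]
eef_rot: [-3.141, -0.002, 1.653]
force: [-2.0, 14.4, 2.0]
grip_width: 0.0165
grip_force: 7.5
```

```bash
python3 - <<'E'
from station import ctrl
from h import *
c=snap(ctrl,'side'); pickle.dump(c,open('side1.pkl','wb'))
s0=pickle.load(open('side0.pkl','rb'))
f=lambda i:cv2.convertScaleAbs(cv2.resize(i['image'][225:330,345:485],None,fx=2.8*2,fy=2.8*2,interpolation=2),alpha=1.6)
I=np.hstack([cv2.resize(f(s0),(400,300)),cv2.resize(f(c),(400,300))]); cv2.imwrite('pics/cmp.png',I[:,:,::-1])
E
```

```text
(no output)
```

View pics/cmp.png

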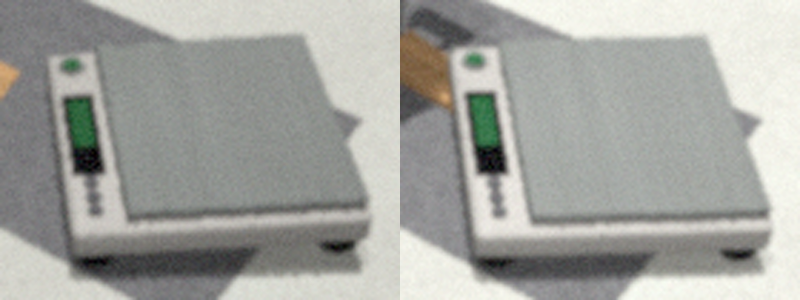

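The side views before and after show the short corner raised and the opposite foot back down near (740,252). The push force rising from 6 to 14 N shows that all four feet now bear, and the geometry agrees. I'll back straight off, rise and verify.

Emit:
servo_tool(motion=[[0.82,-0.1,1.5,0,0],[0.82,-0.25,3,0,0],[0.82,-0.25,3,4,0],[0.82,-0.25,3,10,0],[0.82,-1,3,16,30],[0.82,-4,1,20,90],[0.82,-5.3,-3,20,90],[0.82,-5.3,-3.1,20,90],[0.82,-5.3,-3.1,20,90],[0.82,-5.3,-3.1,20,90],[0.82,-5.3,-3.1,20,90],[0.82,-5.3,-3.1,20,90],[0.82,-5.3,-3.1,20,90],[0.82,-5.3,-3.1,20,90],[0.82,-5.3,-3.1,20,90]])

```text
time_s: 13.6
ee_pos: [0.578, -0.0156, 0.4026]
eef_rot: [-3.141, -0.0, -3.062]
force: [0.5, 0.4, 0.7]
grip_width: 0.0164
grip_force: 0.0
```

```bash
python3 - <<'E'
from station import ctrl
from h import *
c=snap(ctrl,'wrist'); save(c,'pics/w4.png'); pickle.dump(c,open('w4.pkl','wb'))
t=snap(ctrl,'top'); pickle.dump(t,open('top1.pkl','wb'))
s=snap(ctrl,'side'); pickle.dump(s,open('side1.pkl','wb'))
o=ctrl.get_obs(); print(o['time_s'],o['ee_pos'],o['eef_rot'],o['force'])
# wedge far/near line
hsv=cv2.cvtColor(c['image'],cv2.COLOR_RGB2HSV); m=cv2.inRange(hsv,(8,80,40),(25,255,255)); m[:60]=0; m[400:]=0
k=max(cv2.findContours(m,0,cv2.CHAIN_APPROX_NONE)[0],key=cv2.contourArea); print(cv2.approxPolyDP(k,3,True).reshape(-1,2).tolist())
E
```

```text
13.75 [ 0.57796796 -0.01577486  0.40264083] [-3.14154449e+00 -2.52153083e-05 -3.06105355e+00] [ 1.02216025 -0.16459871 -0.50033948]
[[241, 246], [270, 272], [266, 290], [299, 280], [303, 292], [338, 293], [337, 246]]
```

View pics/w4.png

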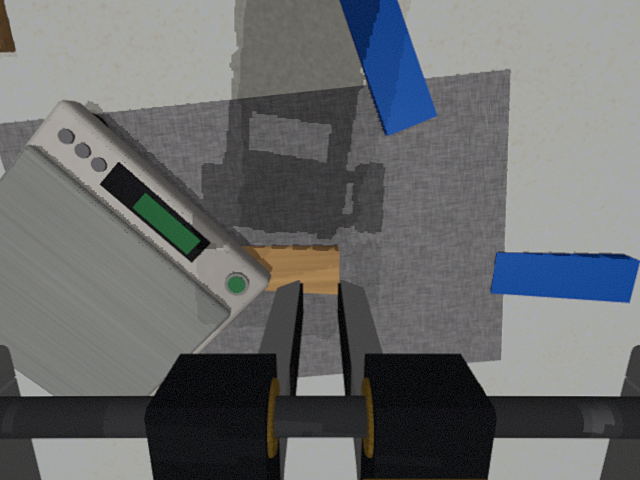

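The wedge runs under the corner: its visible part spans (241,246) to (338,293), square to the diagonal. To check the tilt, I'll track housing features between the before and after pictures and fit the scale's pose change.

```bash
cat > tilt.py <<'E'
from h import *
from scipy.optimize import least_squares
import sys
L=lambda f:pickle.load(open(f+'.pkl','rb'))
C=np.array([.650,-.2165,0]); n=np.array([.9965,.0837,0]); u=np.array([.0837,-.9965,0])
# tilted start: short corner (at -u) down: rotation about n through C
R0=None
for sg in(1,-1):
    r=R.from_rotvec(sg*.0595*n).as_matrix()
    if (r@(-u))[2]<0: R0=r
def onplane(c,px,h):
    N=R0[:,2]; d=plane(c,px,0)-c['wfc'][:3,3]; o=c['wfc'][:3,3]
    return o+d*(((C+N*h-o)@N)/(d@N))[:,None]
def run(pairs):
    D=[]
    for a,b in pairs:
        a,b=L(a),L(b); g=[cv2.cvtColor(i['image'],cv2.COLOR_RGB2GRAY) for i in(a,b)]
        for h,poly in ((.05,[(-.112,-.112),(-.112,.112),(-.083,.112),(-.083,-.112)]),):
            y=np.radians(50); Rz=R.from_euler('z',y-np.pi/2).as_matrix()
            W=(np.c_[np.array(poly),np.full(4,h)]@Rz.T)@R0.T+C
            m=np.zeros((480,640),np.uint8); cv2.fillPoly(m,[proj(a,W).round().astype(int)],255)
            p=cv2.goodFeaturesToTrack(g[0],60,.05,4,mask=m)
            q,st,e=cv2.calcOpticalFlowPyrLK(g[0],g[1],p,None,winSize=(13,13),maxLevel=1)
            bk,s2,_=cv2.calcOpticalFlowPyrLK(g[1],g[0],q,None,winSize=(13,13),maxLevel=1)
            ok=(st.ravel()>0)&(np.linalg.norm((bk-p).reshape(-1,2),axis=1)<.3)&(np.linalg.norm((q-p).reshape(-1,2),axis=1)<14)
            p,q=p.reshape(-1,2)[ok],q.reshape(-1,2)[ok]; X=onplane(a,p,h)
            D.append((b,X,q,proj(a,X)-p))
            print(len(p),'median flow',np.median(q-p,0))
    f=lambda v:np.concatenate([(proj(b,(X-C)@R.from_rotvec(v[0]*n+v[1]*u+v[2]*np.array([0,0,1])).as_matrix().T+C+v[3:]) -q).ravel() for b,X,q,_ in D])
    r=least_squares(f,np.zeros(6),loss='soft_l1',x_scale=[.01]*3+[.001]*3); s=np.sqrt(np.diag(np.linalg.inv(r.jac.T@r.jac)))*.4
    R1=R.from_rotvec(r.x[0]*n+r.x[1]*u+r.x[2]*np.array([0,0,1])).as_matrix()@R0
    print('dpose',r.x.round(4),'sd',s.round(4),'rms',np.sqrt(np.mean(r.fun**2)).round(2)); print('lean left: along u',(R1[:,2]@u).round(4),'along n',(R1[:,2]@n).round(4),'start',(R0[:,2]@u).round(4))
E
python3 - <<'E'
from tilt import *
run([('w2','w4'),('top0','top1'),('side0','side1')])
run([('w2','w4')])
run([('w2','w4'),('top0','top1')])
E
```

```text
33 median flow [-3.471367   -0.76174927]
9 median flow [ 1.2028503 -0.1357727]
13 median flow [ 0.9942322  -0.38082886]
dpose [ 0.0406  0.0114 -0.0038  0.0005 -0.001   0.0024] sd [0.0129 0.0125 0.0017 0.0007 0.0006 0.0017] rms 0.7
lean left: along u -0.0189 along n -0.0112 start -0.0595
33 median flow [-3.471367   -0.76174927]
dpose [ 0.0444  0.0103 -0.0034  0.0004 -0.0007  0.0025] sd [0.0143 0.0154 0.0034 0.0008 0.0009 0.0021] rms 0.89
lean left: along u -0.0151 along n -0.0102 start -0.0595
33 median flow [-3.471367   -0.76174927]
9 median flow [ 1.2028503 -0.1357727]
dpose [ 0.0444  0.0099 -0.0035  0.0004 -0.0007  0.0024] sd [0.0142 0.0154 0.0034 0.0008 0.0009 0.0021] rms 0.79
lean left: along u -0.0151 along n -0.0097 start -0.0595
```

```bash
sed -i 's/^    r=least_squares(f,np.zeros(6).*$/    G=lambda k:np.array([k[0],0,k[1],k[2],k[3],0]); r=least_squares(lambda k:f(G(k)),np.zeros(4),loss="soft_l1",f_scale=.3,x_scale=[.01]*2+[.001]*2); s=np.sqrt(np.diag(np.linalg.inv(r.jac.T@r.jac)))*.6; r.x=G(r.x)/' tilt.py
python3 - <<'E'
from tilt import *
run([('w2','w4')])
run([('w2','w4'),('top0','top1'),('side0','side1')])
run([('side0','side1'),('top0','top1')])
c=L('w4'); F=np.array([.6389,-.0826]); 
for q,z in (((338,293),.0225),((337,246),.001)): p=plane(c,[q],z)[0,:2]-F; print('heel s,n',p@u[:2],p@n[:2])
E
```

```text
33 median flow [-3.471367   -0.76174927]
dpose [ 0.0604  0.     -0.002  -0.     -0.0002  0.    ] sd [0.0144 0.0048 0.0001 0.0014] rms 0.95
lean left: along u 0.0009 along n 0.0001 start -0.0595
33 median flow [-3.471367   -0.76174927]
9 median flow [ 1.2028503 -0.1357727]
13 median flow [ 0.9942322  -0.38082886]
dpose [ 0.0616  0.     -0.0014 -0.     -0.0001  0.    ] sd [0.0069 0.0026 0.0001 0.0006] rms 0.74
lean left: along u 0.0021 along n 0.0 start -0.0595
13 median flow [ 0.9942322  -0.38082886]
9 median flow [ 1.2028503 -0.1357727]
dpose [ 0.056   0.     -0.0008  0.0002  0.0001  0.    ] sd [0.0088 0.0056 0.0005 0.0007] rms 0.18
lean left: along u -0.0035 along n 0.0 start -0.0595
heel s,n -0.08950436488802362 0.021695438622794633
heel s,n -0.08901386387384763 -0.020546955444255534
```

With the pivot-constrained fit, the leftover lean is within about 0.004 rad of level and the scale moved less than 0.5 mm. The heel is 89 mm from the foot, against a target of 90, and the robot is clear, so I'm handing in.

```bash
python3 -c "
from station import ctrl
print(ctrl.hand_in())"
```

```text
the job is handed in; nothing more can be done
None
```

I pushed the wedge squarely under the short foot and handed the job in at about 14 s: the scale measures level to within about 0.004 rad and has not shifted, the other things were left alone and the arm is clear; the no-rocking part I judged from the push force (rising from 6 to 14 N), not by a rock test.

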